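Uncover the wide dust port

ROBOT

A 6-joint arm with a two-finger parallel gripper is mounted at the origin on the work surface; the furniture and walls round the work are solid. World frame = base frame: x ahead of the robot, y to its left, z up, the work surface at z = 0. Lengths are in mm, angles in rad, forces in N, time in s.
With the tool pointing down it reaches from about 300 to 775 mm from the base axis. Payload 14.6 kg.
Tool frame: the origin (TCP) lies at the centre of the arm's flange, where the gripper is bolted on; the fingertips stand 199 mm ahead of it and the grasp point (between the pads) lies 180 mm ahead of it; z points along the fingers, y is the line along which they close (so a half turn about z gives the same grasp; the last joint's range is limited). The gripper opens to 94 mm and grips with 3 to 60 N. Pads are 16 mm wide; open, the fingers measure 119 mm over their backs; the gripper's body (75 mm by 177 mm) begins 78 mm behind the grasp point.
Start: joints at [1.159, 0.3, 1.521, -0, 1.321, -0.067], TCP at [185.902, 517.621, 404.646] pointing down, gripper open.
Joint ranges: [-3.03, 3.03], [-0.79, 2.21], [0.23, 2.52], [-1.04, 4.18], [0, 3.07], [-2.55, 2.55]. Speed limits (rad/s): [2.22, 2.22, 2.57, 3.14, 3.14, 3.14].

INTERFACE

Orientations are given as [roll, pitch, yaw] about the fixed x, y, z axes, in that order (R = Rz(yaw) Ry(pitch) Rx(roll)).
In Python, from cell import manip, optics, workorder gives the robot as it stands.
- The arm moves only by the tool step_arm, never from a script. Its argument "increments" is a list that holds one entry, the list of rows, each a list of 7 numbers: the turn, a rotation vector about the tool's x, y, z as a fraction of full scale, then the shift along the tool's x, y, z as a fraction of full scale, then the closure, from -1 (fully open) to 1 (shut). In form: [[[wx, wy, wz, tx, ty, tz, fingers], ...]]. A call has 1 to 5 rows; each row shifts and turns the commanded pose from where the row before left it, along the tool's axes as they then stand; what a row does not reach is not made up. Full scale, the value 1, is 40 mm for a shift and 45 degrees for a turn. A row lasts 1/10 s, in which the tool goes at most 50 mm and 8.59 degrees, less where a joint would pass 70% of its speed; a pose out of reach is approached as far as the arm can. A call with a number of a shift or a turn outside -1 to 1 is refused whole. A call with a gripper value outside its range is refused whole. The fingers move at their own pace and stop on an object; "newtons" is the grip in N (left out, the last holds). Time passes only in rows, so rows that do not move let the fingers close. It gives the time, the measured TCP pose, the force, the opening and the grip force at its end, in the units of the state.
- manip.read_state(): the state, without advancing time (a new reading comes with each control period).
- optics.camera(name): name is "scene" or "top"; returns a dict with "frame" (480x640x3 uint8, red, green, blue), "range_z" (480x640 float32, mm along the optical axis (not along the pixel's ray), 0 where there is no reading), "mtx" (3x3 intrinsics, pixels), "cam_to_world" (4x4, takes a point from camera to world coordinates). Camera axes: x right, y down, z forward; pixel columns grow to the right and rows downward; lengths in mm; the calibration is good to about 2 mm. A picture is of the moment at which its call begins.
- workorder.sign_off(): hands the job in; it is judged then, once.
The state is a dict: "clock": time; "joints": joint angles; "qd": joint speeds; "effort": joint torques, N m; "eef_pos": TCP position; "eef_rot": TCP orientation; "wrist_force": force on the tool from outside, world axes, zero at the start; "moment": the same for the moment, N m; "finger_gap": finger opening in mm; "finger_force": force on a finger pad.
Only numpy, scipy, OpenCV 4.12 (cv2) and the standard library are available. Lean on these libraries where they do the work, as an engineer would, in place of code of your own. Each camera call takes 0.05 s, during which the arm holds its last target. There are 200 camera calls.

TASK

Two dust-extraction outlets stand on the bench, each shut by a flat cover that swings on a single pin. Open the one with the larger round port for the sander's hose: swing its cover aside on its pin until the whole round opening is uncovered, and leave it there. Leave the cover of the smaller port as it is.

Things in the scene. Friction and masses are not known exactly. Their poses are not given: they have to be found in the camera images.
- wide_port: Outlet to open: fixed grey box 100 x 160 x 50 mm (x, y, z), ribbed black pipe stub on its +x side. Origin: centre of its underside, on the bench; x across the box, y along it, z up. Round opening 60 mm wide centred at (0, -30) mm, in a black collar 68 mm wide, top z = 56 mm. Upright pivot pin of the cover at (0, +40) mm, steel head up to z = 68 mm.
- wide_cover (a joint): Angle of the larger cover (flat aluminium, z = 57 to 62 mm, disc 74 mm wide, 22 mm arm and tab) about its pin, rad: 0 = shut; grows counterclockwise from above, the knob going from the box's -y end towards its +x side; stop at 1.75. Starts at 0 to 0.25; opening wholly clear from 1.0 on. Light friction (0.5 N at the knob); stays where left.
- wide_cover_knob (a point): Grip point on the larger cover's knob: an upright black cylinder 16 mm in diameter, 34 mm tall (z = 62 to 96 mm), on the cover's tab 115 mm from the pin axis. The point lies on the knob's axis, 11 mm below its top and 23 mm above the plate, and moves with the cover.
- narrow_cover_knob (a point): The same point on the like knob of the smaller port's cover, which must stay where it is. That outlet has the same box, pin, knob and layout, but an opening of 36 mm and a cover disc of 48 mm.

How it is judged (in metres and radians):
At the end, for the whole second after the job is handed in: The larger port's cover stands at rest at more than 1.0 rad from shut, so that its disc is wholly clear of the round opening; the knob of the smaller port's cover is within 15 mm of where it started (value of joint wide_cover above 1 rad and velocity of joint wide_cover between -0.05 and 0.05 rad/s and distance of narrow_cover_knob from where it was at the start of the episode below 0.015 m); the robot touches nothing.
It fails at once if the smaller port's cover is swung: its knob moves 15 mm or more (distance of narrow_cover_knob from where it was at the start of the episode above 0.015 m).
It also fails if it takes over 34 s, if anything falls off the work surface, if the arm or the gripper's body presses on something with over 40 N, if the wrist force passes 120 N, or if a joint passes its speed limit or range.

## Working session

There is one attempt and no reset: what is moved stays moved. The work goes in short steps, Python scripts to look and compute and a tool call to move; the robot and the scene stay as the last step left them, time stands still between calls to the robot, and variables do not carry over. Pictures are saved under pics/ and viewed, at most 10 in all, crops included, and the job is handed in when it is done.

Besides the shell and the picture viewer there is one more tool, called after ">>>" as name(argument=value, ...), one argument or row to a line, values as JSON. step_arm: Moves the arm, as the interface text tells. Its arguments: {"type":"object","properties":{"increments":{"type":"array","items":{"type":"array","items":{"type":"array","items":{"type":"number"}}}},"newtons":{"type":"number"}},"required":["increments"]}

```bash
mkdir -p pics; cat > h.py <<'E'
import numpy as np, cv2
from cell import manip, optics, workorder
def snap(n,f):
    c=optics.camera(n); np.savez('pics/'+f+'.npz',**c)
    cv2.imwrite('pics/'+f+'.png',cv2.cvtColor(c['frame'],cv2.COLOR_RGB2BGR)); return c
def world(c,u,v,z=None):
    K=np.array(c['mtx']);T=np.array(c['cam_to_world'])
    r=np.linalg.inv(K)@[u,v,1]
    if z is None: return (T@np.r_[r*np.median(c['range_z'][v-1:v+2,u-1:u+2]),1])[:3]
    d=T[:3,:3]@r; return T[:3,3]+d*(z-T[2,3])/d[2]
E
python3 - <<'E'
from h import *
snap('top','t0');snap('scene','s0');s=manip.read_state();print(s)
E
```

```text
{'clock': 0.1, 'joints': array([ 1.15939857e+00,  3.00429686e-01,  1.52150180e+00, -7.47834130e-06,
        1.32073372e+00, -6.66252402e-02]), 'qd': array([ 2.37620930e-05, -1.62648973e-03, -4.30948131e-03, -5.14357201e-04,
       -6.53988489e-04, -9.96069434e-04]), 'effort': array([ 1.12407946e-03, -5.32641363e+01, -3.53281510e+01,  7.09531526e-02,
        2.35219148e-02, -4.41467603e-05]), 'eef_pos': array([185.89667212, 517.60486443, 404.14247793]), 'eef_rot': array([-3.14052199e+00, -6.41789837e-05,  2.79682195e+00]), 'wrist_force': array([-0.06648969,  0.50313657, -0.19718337]), 'moment': array([-0.0330707 , -0.07904989,  0.0826474 ]), 'finger_force': 0.0, 'finger_gap': 94.01621573776647}
```

View pics/t0.png

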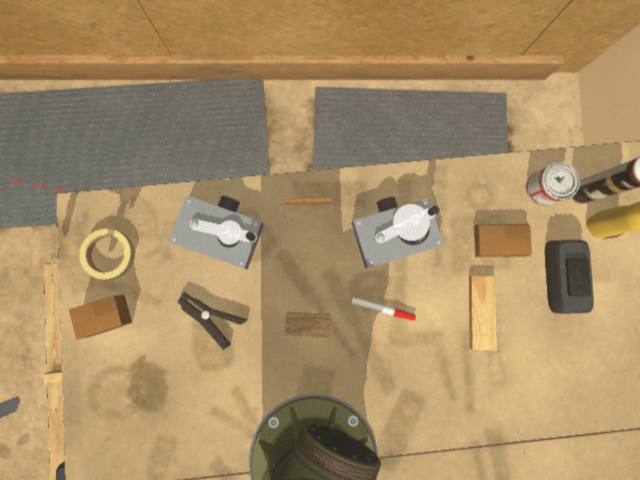

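View pics/s0.png

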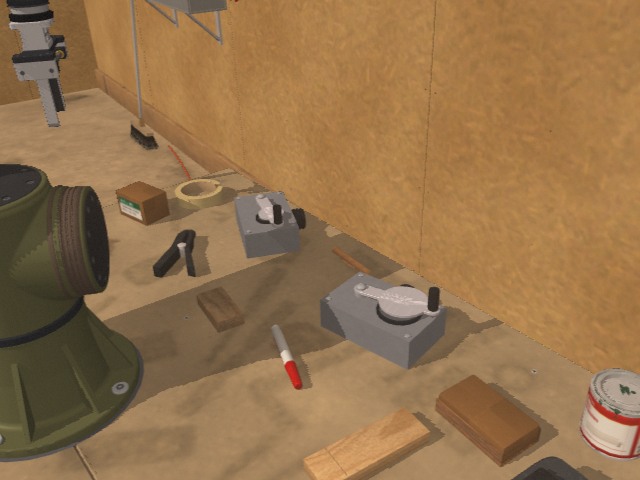

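The top view shows the larger port at right: pin near (380,239), disc (411,223), knob (434,211), pipe stub (387,205). The smaller port is at left, with its knob near (252,237). Next I'll compute positions.

```bash
python3 - <<'E'
from h import *
c=dict(np.load('pics/t0.npz'));print(np.round(c['cam_to_world'],2))
for n,u,v,z in [('base',315,450,0),('pin',380,239,68),('disc',411,223,62),('knob',434,211,96),('pipe',387,205,None),('knob',434,211,None),('disc',411,223,None),('nknob',252,237,96),('box c1',355,234,50),('c2',365,266,50),('c3',441,241,50),('c4',431,200,50),('wall',400,75,None),('mat',400,120,None),('bench',300,250,None)]:
    print(n,np.round(world(c,u,v,z)))
im=cv2.imread('pics/t0.png')[180:280,340:460];cv2.imwrite('pics/c0.png',cv2.resize(im,None,fx=6,fy=6,interpolation=cv2.INTER_CUBIC))
E
```

```text
[[-1.0000e-02 -9.9000e-01  1.2000e-01  3.4989e+02]
 [-1.0000e+00  1.0000e-02 -2.0000e-02  1.1300e+00]
 [ 2.0000e-02 -1.2000e-01 -9.9000e-01  9.9978e+02]
 [ 0.0000e+00  0.0000e+00  0.0000e+00  1.0000e+00]]
base [20. -1.  0.]
pin [ 436. -133.   68.]
disc [ 468. -197.   62.]
knob [ 486. -235.   96.]
pipe [ 507. -153.   43.]
knob [ 487. -235.   94.]
disc [ 468. -197.   61.]
nknob [439. 115.  96.]
box c1 [448. -85.  50.]
c2 [ 384. -104.   50.]
c3 [ 432. -258.   50.]
c4 [ 516. -241.   50.]
wall [1112. -330. -675.]
mat [ 949. -329. -700.]
bench [420.  26.   0.]
```

View pics/c0.png

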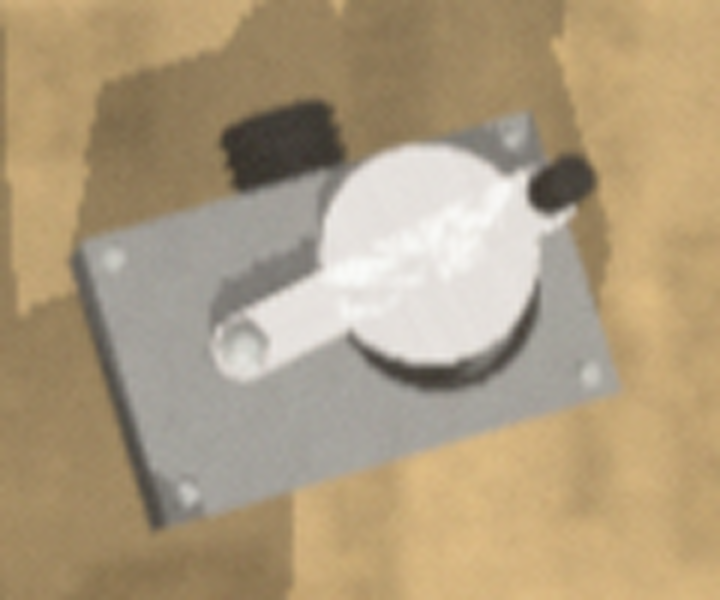

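>>> step_arm(
  increments=[
    [[0,0,0.19,0,0,0,-1],[0,0,0.19,0,0,0,-1],[0,0,0.19,0,0,0,-1],[0,0,0.19,0,0,0,-1],[0,0,0.19,0,0,0,-1]],
  ],
  newtons=10,
)

```text
clock: 0.6
eef_pos: [185.9, 517.6, 404.3]
eef_rot: [-3.141, 0.0, 2.045]
wrist_force: [0.7, -0.6, -0.8]
finger_gap: 93.9
finger_force: 0.0
```

```bash
cat >> h.py <<'E'
from scipy.spatial.transform import Rotation as Ro
def togo(p):
    s=manip.read_state();R=Ro.from_euler('xyz',s['eef_rot']).as_matrix()
    print(s['clock'],np.round(s['eef_pos'],1),'rpy deg',np.round(np.degrees(s['eef_rot']),1),'tool shift/40:',np.round(R.T@(np.array(p)-s['eef_pos'])/40,3),'F',np.round(s['wrist_force'],1),s['finger_gap'],s['finger_force'])
E
python3 - <<'E'
from h import *
c=dict(np.load('pics/t0.npz'))
p=world(c,380.8,237.5,68);k=world(c,435,208.7,96)
print(p,k,np.hypot(*(k-p)[:2]),np.degrees(np.arctan2(*(k-p)[1::-1])))
a=world(c,353,221,50);b=world(c,428.3,199,50);print(np.degrees(np.arctan2(*(b-a)[1::-1])),np.hypot(*(b-a)[:2]))
togo([k[0],k[1],400])
E
```

```text
[ 438.62289349 -134.52232202   68.        ] [ 490.82674367 -236.85231686   96.        ] 114.87675926045351 -62.97150810686469
-74.13593684288135 160.3248859893786
0.6 [185.9 517.6 404.3] rpy deg [-180.     0.   117.1] tool shift/40: [-20.262  -1.821   0.118] F [ 0.7 -0.6 -0.8] 93.86049866821072 0.0
```

>>> step_arm(
  increments=[
    [[0,0,0,-0.5,-0.05,0,-1],[0,0,0,-1,-0.09,0,-1],[0,0,0,-1,-0.09,0,-1],[0,0,0,-1,-0.09,0,-1],[0,0,0,-1,-0.09,0,-1]],
  ],
)

```text
clock: 1.1
eef_pos: [254.6, 348.9, 404.4]
eef_rot: [-3.141, 0.0, 2.051]
wrist_force: [0.0, -0.4, 0.9]
finger_gap: 94.2
finger_force: 0.0
```

>>> step_arm(
  increments=[
    [[0,0,0,-1,-0.09,0,-1],[0,0,0,-1,-0.09,0,-1],[0,0,0,-1,-0.09,0,-1],[0,0,0,-1,-0.09,0,-1],[0,0,0,-1,-0.09,0,-1]],
  ],
)

```text
clock: 1.6
eef_pos: [330.9, 163.1, 404.6]
eef_rot: [3.142, 0.0, 2.051]
wrist_force: [0.1, 0.6, 0.0]
finger_gap: 94.0
finger_force: 0.0
```

>>> step_arm(
  increments=[
    [[0,0,0,-1,-0.09,0,-1],[0,0,0,-1,-0.09,0,-1],[0,0,0,-1,-0.09,0,-1],[0,0,0,-1,-0.09,0,-1],[0,0,0,-1,-0.09,0,-1]],
  ],
)

```text
clock: 2.1
eef_pos: [407.4, -22.8, 404.6]
eef_rot: [3.142, -0.0, 2.05]
wrist_force: [-0.7, -0.0, 0.3]
finger_gap: 94.2
finger_force: 0.0
```

```bash
python3 -c "
from h import *
togo([490.8,-236.9,400])"
```

```text
2.1 [407.4 -22.8 404.6] rpy deg [180.   -0.  117.5] tool shift/40: [-5.71  -0.62   0.115] F [-0.7 -0.   0.3] 94.20173943505353 0.0
```

>>> step_arm(
  increments=[
    [[0,0,0,-1,-0.11,0,-1],[0,0,0,-1,-0.11,0,-1],[0,0,0,-1,-0.11,0,-1],[0,0,0,-1,-0.11,0,-1],[0,0,0,-1,-0.11,0,-1]],
  ],
)

```text
clock: 2.6
eef_pos: [480.3, -210.4, 404.3]
eef_rot: [-3.141, -0.0, 2.05]
wrist_force: [0.5, 1.0, 1.1]
finger_gap: 94.0
finger_force: 0.0
```

>>> step_arm(
  increments=[
    [[0,0,0,-0.4,-0.06,0,-1],[0,0,0,0,0,0,-1]],
  ],
)

```text
clock: 2.8
eef_pos: [485.5, -225.6, 403.7]
eef_rot: [-3.141, -0.001, 2.049]
wrist_force: [-0.1, 1.3, 0.1]
finger_gap: 94.0
finger_force: 0.0
```

```bash
python3 -c "
from h import *
togo([490.8,-236.9,270])"
```

```text
2.8 [ 485.5 -225.6  403.7] rpy deg [-1.799e+02 -1.000e-01  1.174e+02] tool shift/40: [-0.317 -0.009  3.343] F [-0.1  1.3  0.1] 93.98360783805809 0.0
```

>>> step_arm(
  increments=[
    [[0,0,0,-0.3,0,0.4,-1],[0,0,0,0,0,0.8,-1],[0,0,0,0,0,0.8,-1],[0,0,0,0,0,0.8,-1],[0,0,0,0,0,0.4,-1]],
  ],
)

```text
clock: 3.3
eef_pos: [490.1, -233.2, 274.1]
eef_rot: [-3.14, -0.003, 2.051]
wrist_force: [-0.5, -0.8, 0.9]
finger_gap: 93.9
finger_force: 0.0
```

>>> step_arm(
  increments=[
    [[0,0,0,0,0,0.1,-1],[0,0,0,0,0,0,-1]],
  ],
)

```text
clock: 3.5
eef_pos: [490.8, -234.0, 272.8]
eef_rot: [-3.141, -0.0, 2.051]
wrist_force: [-0.3, -0.0, 1.1]
finger_gap: 94.2
finger_force: 0.0
```

```bash
python3 -c "
from h import *
togo([490.8,-236.9,270])
c=snap('scene','s1');cv2.imwrite('pics/s1c.png',cv2.resize(cv2.imread('pics/s1.png')[150:380,280:560],None,fx=2.5,fy=2.5))"
```

```text
3.5 [ 490.8 -234.   272.8] rpy deg [-180.    -0.   117.5] tool shift/40: [-0.065 -0.034  0.07 ] F [-0.3 -0.   1.1] 94.18507115357068 0.0
```

View pics/s1c.png

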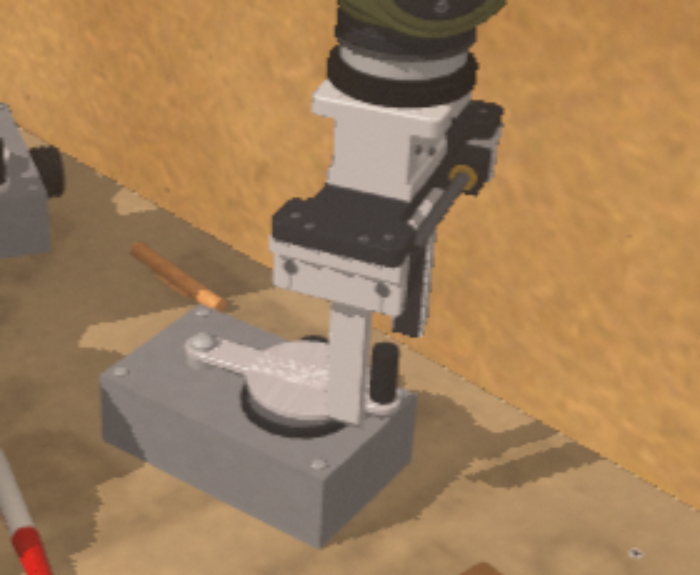

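The knob (crop (385,372)) stands between the near finger's tip (347,415) and the far finger (410,330), close to their midpoint. I'll close on it.

>>> step_arm(
  increments=[
    [[0,0,0,-0.06,0,0.05,1],[0,0,0,0,0,0,1],[0,0,0,0,0,0,1],[0,0,0,0,0,0,1],[0,0,0,0,0,0,1]],
  ],
  newtons=10,
)

```text
clock: 4.05
eef_pos: [491.9, -236.7, 270.8]
eef_rot: [3.142, 0.0, 2.051]
wrist_force: [-0.4, 0.0, -0.4]
finger_gap: 57.3
finger_force: 0.0
```

>>> step_arm(
  increments=[
    [[0,0,0,0,0,0,1],[0,0,0,0,0,0,1],[0,0,0,0,0,0,1],[0,0,0,0,0,0,1],[0,0,0,0,0,0,1]],
  ],
)

```text
clock: 4.55
eef_pos: [491.9, -236.7, 270.6]
eef_rot: [-3.142, 0.0, 2.051]
wrist_force: [-0.6, -0.3, 0.7]
finger_gap: 17.7
finger_force: 0.3
```

>>> step_arm(
  increments=[
    [[0,0,0,0,0,0,1],[0,0,0,0,0,0,1],[0,0,-0.1,0.009,0.225,0,1],[0,0,-0.1,0.009,0.225,0,1],[0,0,-0.1,0.009,0.225,0,1]],
  ],
)

```text
clock: 5.05
eef_pos: [514.4, -221.4, 270.6]
eef_rot: [-3.142, 0.0, 2.289]
wrist_force: [-0.9, -0.5, -0.3]
finger_gap: 15.5
finger_force: 10.0
```

```bash
python3 -c "
from h import *
s=manip.read_state();d=s['eef_pos'][:2]-[438.6,-134.5];print(np.hypot(*d),np.degrees(np.arctan2(d[1],d[0])),np.degrees(s['eef_rot'][2])-180,s['finger_force'],s['finger_gap'],s['wrist_force'])"
```

```text
115.36592830520867 -48.89997155299091 -48.83336412259891 10.000188052654266 15.504179332324775 [-0.91631112 -0.51770603 -0.27927916]
```

>>> step_arm(
  increments=[
    [[0,0,-0.1,0.009,0.225,0,1],[0,0,-0.1,0.009,0.225,0,1],[0,0,-0.1,0.009,0.225,0,1],[0,0,-0.1,0.009,0.225,0,1],[0,0,-0.1,0.009,0.225,0,1]],
  ],
)

```text
clock: 5.55
eef_pos: [541.8, -185.9, 270.6]
eef_rot: [-3.141, -0.0, 2.682]
wrist_force: [-1.7, 0.0, 0.2]
finger_gap: 15.5
finger_force: 10.0
```

>>> step_arm(
  increments=[
    [[0,0,-0.1,0.009,0.225,0,1],[0,0,-0.1,0.009,0.225,0,1],[0,0,-0.1,0.009,0.225,0,1],[0,0,-0.1,0.009,0.225,0,1],[0,0,-0.1,0.009,0.225,0,1]],
  ],
)

```text
clock: 6.05
eef_pos: [553.3, -142.7, 270.6]
eef_rot: [-3.141, -0.0, 3.075]
wrist_force: [-2.4, -1.7, 1.2]
finger_gap: 15.8
finger_force: 10.0
```

>>> step_arm(
  increments=[
    [[0,0,-0.1,0.009,0.225,0,1],[0,0,0,0,0,0,1],[0,0,0,0,0,0,1]],
  ],
)

```text
clock: 6.35
eef_pos: [553.5, -134.0, 270.6]
eef_rot: [3.142, -0.0, -3.135]
wrist_force: [-2.2, -0.1, 0.6]
finger_gap: 16.1
finger_force: 10.0
```

```bash
python3 -c "
from h import *
s=manip.read_state();d=s['eef_pos'][:2]-[438.6,-134.5];print(np.hypot(*d),np.degrees(np.arctan2(d[1],d[0])),np.degrees(s['eef_rot'][2])-180,s['finger_force'],s['finger_gap'],s['wrist_force'])
c=snap('top','t1');cv2.imwrite('pics/t1c.png',cv2.resize(cv2.imread('pics/t1.png')[120:290,300:500],None,fx=3,fy=3))"
```

```text
114.9226117039066 0.24270001926033144 -359.6188902405404 9.999960511922836 16.143499821195608 [-2.21181476 -0.11217353  0.59782524]
```

View pics/t1c.png

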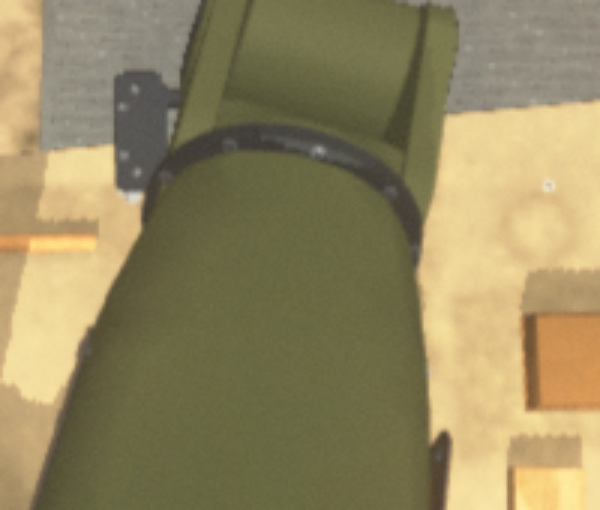

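The arm hides the port from above, but the grip force and the arc radius show the knob was carried to about 1.3 rad. I'll release and retreat upwards.

>>> step_arm(
  increments=[
    [[0,0,0,0,0,0,-1],[0,0,0,0,0,0,-1],[0,0,0,0,0,0,-1],[0,0,0,0,0,0,-1],[0,0,0,0,0,0,-1]],
  ],
)

```text
clock: 6.9
eef_pos: [553.6, -134.0, 270.6]
eef_rot: [-3.142, 0.0, -3.133]
wrist_force: [-0.3, 0.5, -0.0]
finger_gap: 52.3
finger_force: 0.0
```

>>> step_arm(
  increments=[
    [[0,0,0,0,0,0,-1],[0,0,0,0,0,-0.4,-1],[0,0,0,0,0,-0.8,-1],[0,0,0,0,0,-0.8,-1],[0,0,0,0,0,-0.8,-1]],
  ],
)

```text
clock: 7.4
eef_pos: [553.5, -133.9, 383.9]
eef_rot: [3.142, -0.0, -3.133]
wrist_force: [0.5, 0.9, -0.8]
finger_gap: 91.4
finger_force: 0.0
```

>>> step_arm(
  increments=[
    [[0,0,0,0,0,-0.8,-1],[0,0,0,0,0,-0.4,-1],[0,0,0,0,0,0,-1],[0,0,0,0,0,0,-1],[0,0,0,0,0,0,-1]],
  ],
)

```text
clock: 7.9
eef_pos: [553.6, -133.9, 429.1]
eef_rot: [3.141, -0.002, -3.133]
wrist_force: [-0.1, 0.2, -0.2]
finger_gap: 94.2
finger_force: 0.0
```

```bash
python3 -c "
from h import *
c=snap('scene','s2');print(manip.read_state()['qd'])"
```

```text
[-0.0017901   0.00183    -0.00460806 -0.00078242  0.00314548  0.00064556]
```

View pics/s2.png

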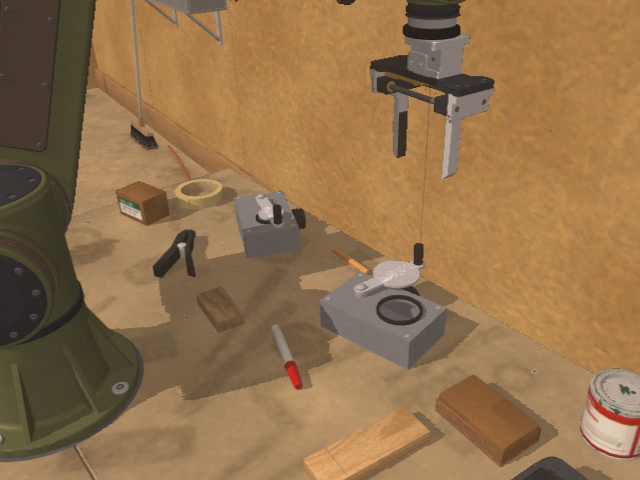

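The larger port's opening at (400,310) is wholly uncovered, with its knob now at (418,254). The smaller cover at (270,210) has not moved, and the gripper is clear of everything.

```bash
python3 -c "
from h import *
print(workorder.sign_off())"
```

```text
the job is handed in; nothing more can be done
None
```

The larger port's cover is swung about 1.3 rad open, its round opening is fully clear, the smaller port's cover was not touched, and the job is handed in; sign-off returned no verdict.

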